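# Lay the tweezers in the tray and hold the sprung case lid just short of its balance point

### The job

Lay the loose tweezers flat in the empty short recess of the grey tray, beside the spatula, and let go of them. Then take the sprung lid of the white instrument case by its bar handle, raise it well past its balance point (by about ten degrees; do not let it fly up to its stop), bring it back down to about five degrees below the balance point, and finish while holding it still there with the gripper, so that a colleague can put the tray in and the lid would fall shut if released. Leave the spatula, jar and marker where they are.

Things in the scene. Friction and masses are not known exactly. Their poses are not given: they have to be found in the camera images.
- tweezers: Steel tweezers lying flat and loose on the worktop, 16 wide (x) x 126 long (y) x 9 mm high (z) as a solid bar. Origin: centre of the underside; the long axis is its own y. About 18 g.
- tray: Fixed grey insert tray, 240 (x) x 100 (y) x 14 mm high (z), its long side its own x axis. Origin: centre of the underside. Floor 4 mm thick, walls rise to 14 mm. On its -y side a long recess (226 x 34 mm) holds the spatula; on its +y side a short recess 150 long (x) x 34 wide (y) is empty, for the tweezers. All walls along the tray are cut away for finger room from x = -28 to +28 mm.
- tweezers_place (a point): Centre of the floor of the tray's empty short recess, 27 mm to +y of the tray's middle and 4 mm above its underside; axes as the tray's, so tweezers laid in the recess have their long axis along its x, either way round.
- spatula: Thin steel spatula, 212 mm long, 9 wide, 7 high, lying in the long recess of the tray; to be left alone. Origin: centre of the underside, long axis y.
- case: Fixed white instrument case, 150 (x) x 262 (y) x 70 mm high without its lid, front facing its own -x. Origin: centre of the underside.
- lid (a joint): Opening angle of the case's lid (rad): 0 shut, 1.45 at its stop; the handle side goes up and away from the robot. Hinge springs push it open against its weight (0.95 kg): below the balance point, 0.80 rad, it sinks shut by itself (at the handle 1.7 N when shut, 0.3 N five degrees below balance), above it swings open (0.3 N five degrees above). It does not stay where it is left.
- lid_hinge (a point): Middle of the lid's hinge axis at the far upper edge of the case: 75 mm to +x of the case's middle, 70 mm above its underside. Axes turn with the lid: y along the hinge axis; with the lid shut, x and z are the case's. The lid is a 16 mm thick grey frame with a clear pane.
- lid_handle (a point): Middle of the steel bar handle on the lid's front edge: a round bar 10 mm thick, 100 mm long along the case's y, centre line 40 mm in front of the lid (35 mm clear gap). In the lid's frame it lies 190 mm to -x of the hinge axis and 8 mm above it. Axes as lid_hinge.
- jar: White lidded sample jar, 48 mm wide, 57 mm high, upright on the worktop; to be left alone. Origin: centre of the underside.
- marker: Marker pen lying on the worktop, 133 mm long (its y), 18 mm thick; to be left alone. Origin: centre of the underside.

How it is judged:
By the outcome, as a careful person would: the job done as asked, in the order asked, and still so for the second after the job is handed in, while the arm keeps its last pose, push and grip.
It also fails if it takes over 58 s, if anything falls off the work surface, if the arm or the gripper's body presses on something with over 40 N, if the wrist force passes 120 N, or if a joint passes its speed limit or range.

### The arm

A 6-joint arm with a two-finger parallel gripper is mounted at the origin on a cart in front of the work surface, level with it; the furniture and walls round the work are solid. World frame = base frame: x ahead of the robot, y to its left, z up, the work surface at z = 0. Lengths are in mm, angles in rad, forces in N, time in s.
With the tool pointing down it reaches from about 350 to 975 mm from the base axis. Payload 7.1 kg.
Tool frame: the origin (TCP) lies midway between the tips of the shut fingers; the grasp point (between the pads) lies 19 mm behind it; x points along the fingers, y is the direction in which the jaws open and shut, and the axes are right-handed (so a half turn about x gives the same grasp; the last joint's range is limited). The gripper opens to 88 mm and grips with 3 to 60 N. Pads are 20 mm wide; open, the fingers measure 115 mm over their backs; the gripper's body (75 mm by 178 mm) begins 61 mm behind the grasp point.
Start: joints at [-1.342, 0.423, 1.63, -0, 1.089, -0.019], TCP at [153.314, -605.887, 222.675] pointing down, gripper open.
Joint ranges: [-3, 3], [-0.9, 2.11], [0.09, 2.58], [-1.31, 4.45], [0.11, 2.69], [-2.54, 2.54]. Speed limits (rad/s): [2.39, 2.39, 3.01, 3.14, 3.14, 3.14].

### API

Orientations are given as a unit quaternion [x, y, z, w].
In Python, from bench import arm gives the robot as it stands.
- The arm moves only by the shell command python3 -m handwheel 'ROWS' [FORCE]. ROWS is JSON, a list that holds one entry, the list of rows, each a list of 7 numbers: the turn, a rotation vector about the tool's x, y, z in units of 6 degrees (1.0 is 6 degrees), then the shift along the tool's x, y, z in units of 30 mm (1.0 is 30 mm), then the closure, from 0 (fully open) to 1 (shut). In form: [[[wx, wy, wz, dx, dy, dz, hand], ...]]. A call has 1 to 5 rows; each row is the pose to reach, as a shift and turn from the pose commanded when the call began, along the tool's axes at that moment; what a row does not reach only later rows make up. A row lasts 1/10 s, in which the tool goes at most 50 mm and 8.59 degrees, less where a joint would pass 70% of its speed; a pose out of reach is approached as far as the arm can. A call with a gripper value outside its range is refused whole. The fingers move at their own pace and stop on an object; FORCE is the grip in N (left out, the last holds). Time passes only in rows, so rows that repeat a pose let the fingers close. It gives the time, the measured TCP pose, the force and the opening at its end, in the units of the state.
- arm.sense(): the state, without advancing time (a new reading comes with each control period).
- arm.get_image(name): name is "scene" or "top" or "wrist"; returns the picture (480x640x3 uint8, red, green, blue); there is no depth.
- arm.camera_info(name): a dict with "fx", "fy", "cx", "cy" (pixels), "R" (3x3) and "t" (3): a world point X has camera coordinates R X + t; the wrist camera has in their place "mount" (4x4, takes a point from camera to tool coordinates, whose origin is the TCP and whose axes are the tool frame's). Camera axes: x right, y down, z forward; pixel columns grow to the right and rows downward; lengths in mm; the calibration is good to about 2 mm. A picture is of the moment at which its call begins: read the wrist's pose just before it. camera_info takes no time and is no camera call.
- arm.sign_off(): hands the job in, once; it reports no verdict.
The state is a dict: "time_s": time; "joints": joint angles; "joint_velocities": joint speeds; "joint_efforts": joint torques, N m; "tool_pos": TCP position; "orientation": TCP orientation; "ft_force": force on the tool from outside, world axes, zero at the start; "wrist_torque": the same for the moment, N m; "gripper_width": opening from 0.0 (shut) to 1.0 (fully open).
Only numpy, scipy, OpenCV 4.12 (cv2) and the standard library are available. Lean on these libraries where they do the work, as an engineer would, in place of code of your own. Each camera call takes 0.05 s, during which the arm holds its last target. There are 200 camera calls.

## Working session

There is one attempt and no reset: what is moved stays moved. The work goes in short steps, Python scripts to look and compute and a shell command to move; the robot and the scene stay as the last step left them, time stands still between calls to the robot, and variables do not carry over. Pictures are saved under pics/ and viewed, on a budget of 10 in all, crops included, one or two more only if the job needs it, and the job is handed in when it is done.

```bash
mkdir -p pics; ls; python3 - <<'E'
from bench import arm
import cv2
print(arm.sense())
for n in ("scene","top"):
    cv2.imwrite(f"pics/{n}0.png",arm.get_image(n)[:,:,::-1]); print(n,arm.camera_info(n))
print(arm.camera_info("wrist"))
E
```

```text
pics
{'time_s': 0.0, 'joints': array([-1.34199764e+00,  4.23817442e-01,  1.63071739e+00, -1.10421229e-05,
        1.08857813e+00, -1.90243354e-02]), 'joint_velocities': array([-0.00052053,  0.00053365,  0.00091886, -0.00080789,  0.00048778,
       -0.00022758]), 'joint_efforts': array([ 1.61989643e-03, -5.44624829e+01, -2.73665035e+01,  6.44472102e-02,
        2.27303297e-02, -1.27952330e-04]), 'tool_pos': array([ 153.18735406, -605.35099174,  221.90554124]), 'orientation': array([-0.7016251 , -0.08793059,  0.70174453, -0.0868622 ]), 'ft_force': array([0.59447951, 0.25211625, 0.60911937]), 'wrist_torque': array([-0.01797076, -0.04058852,  0.01490062]), 'gripper_width': 1.0000375485568382}
scene {'fx': 538.4287326740912, 'fy': 538.4287326740912, 'cx': 324.9739949093921, 'cy': 246.41573154705398, 'R': array([[ 0.95655152, -0.29133278,  0.01159348],
       [-0.25487589, -0.85483695, -0.4519868 ],
       [ 0.1415891 ,  0.42939376, -0.89194929]]), 't': array([-532.28430683,   20.67644433, 1755.49860114])}
top {'fx': 485.6625661702349, 'fy': 485.6625661702349, 'cx': 321.6243120554752, 'cy': 237.23534463101842, 'R': array([[-0.02195021, -0.9996808 ,  0.01250976],
       [-0.98331011,  0.01932692, -0.18090799],
       [ 0.18060847, -0.01627194, -0.98342046]]), 't': array([-150.50557319,  495.58211468, 1102.02941087])}
{'fx': 379.1413572601763, 'fy': 379.1413572601763, 'cx': 316.3496205131187, 'cy': 237.52298034866192, 'mount': array([[ 6.49112277e-04, -2.55315184e-01,  9.66857660e-01,
        -1.63194021e+02],
       [ 9.99999567e-01, -4.78590889e-04, -7.97742572e-04,
         8.30187213e-02],
       [ 6.66405059e-04,  9.66857760e-01,  2.55314763e-01,
        -6.86947995e+01],
       [ 0.00000000e+00,  0.00000000e+00,  0.00000000e+00,
         1.00000000e+00]])}
```

View pics/top0.png

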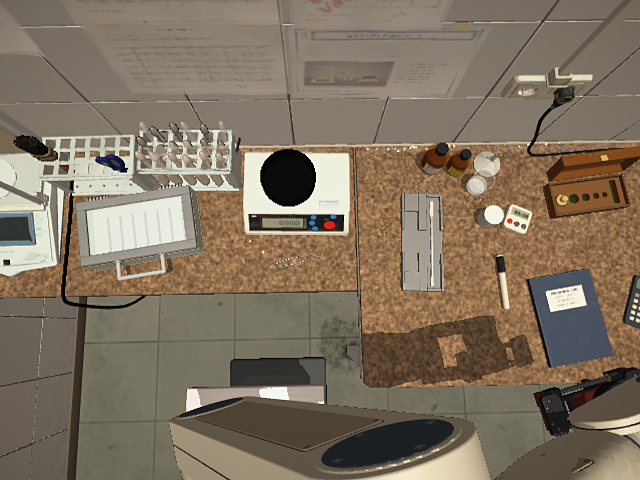

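View pics/scene0.png

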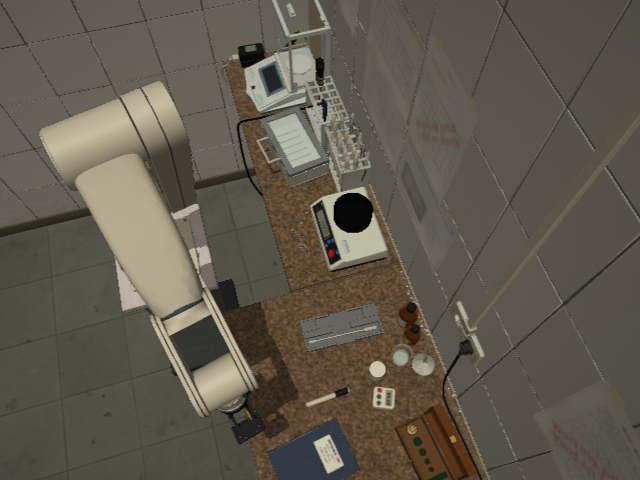

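The top view shows the tweezers near (293,261), the tray near (423,243) with the spatula at column 432, the case near (140,230) with its handle near (140,270), the jar near (490,216) and the marker near (502,282). I'll enlarge the parts that matter.

```bash
cat > h.py <<'E'
import numpy as np, cv2
from bench import arm
from scipy.spatial.transform import Rotation as Rot
def ray(n,uv,z,pose=None):
    """pixels -> world points on plane z"""
    c=arm.camera_info(n); uv=np.atleast_2d(uv).astype(float); z=np.broadcast_to(z,len(uv))
    d=np.c_[(uv[:,0]-c['cx'])/c['fx'],(uv[:,1]-c['cy'])/c['fy'],np.ones(len(uv))]
    if n=='wrist':
        s=pose or arm.sense(); Rt=Rot.from_quat(s['orientation']).as_matrix(); M=c['mount']
        o=Rt@M[:3,3]+s['tool_pos']; D=d@(Rt@M[:3,:3]).T
    else:
        R=c['R']; o=-R.T@c['t']; D=d@R
    return o+D*((z-o[2])/D[:,2])[:,None]
def move(p,q=None):
    """rows needed to go from current pose to p (TCP) and orientation q"""
    s=arm.sense(); R0=Rot.from_quat(s['orientation'])
    w=np.zeros(3) if q is None else (R0.inv()*q).as_rotvec(degrees=True)/6
    return np.round(np.r_[w,R0.inv().apply(np.array(p)-s['tool_pos'])/30],2)
def down(yaw):  # tool x down, tool y (jaw) along world yaw deg
    y=np.array([np.cos(np.radians(yaw)),np.sin(np.radians(yaw)),0]); x=np.array([0,0,-1.])
    return Rot.from_matrix(np.c_[x,y,np.cross(x,y)])
E
python3 - <<'E'
import cv2,numpy as np
from h import *
a=cv2.imread('pics/top0.png')
A=cv2.resize(a[240:290,250:350],None,fx=4,fy=4,interpolation=2)
B=cv2.resize(a[185:300,390:455],None,fx=4,fy=4,interpolation=2)
C=cv2.resize(a[180:290,65:215],None,fx=3,fy=3,interpolation=2)
I=np.zeros((600,740,3),np.uint8)
I[:200,:400]=A; I[:460,470:730]=B; I[220:550,:450]=C
cv2.imwrite('pics/crop1.png',I)
s=arm.sense(); R=Rot.from_quat(s['orientation']).as_matrix(); print(R.round(2))
print(ray('top',[[293,261],[423,243],[490,216],[502,282],[140,268]],[5,14,57,18,78]).round())
E
```

```text
[[-0.    0.25 -0.97]
 [ 0.   -0.97 -0.25]
 [-1.   -0.   -0.  ]]
[[ 443.  -91.    5.]
 [ 479. -408.   14.]
 [ 534. -561.   57.]
 [ 380. -591.   18.]
 [ 424.  252.   78.]]
```

View pics/crop1.png

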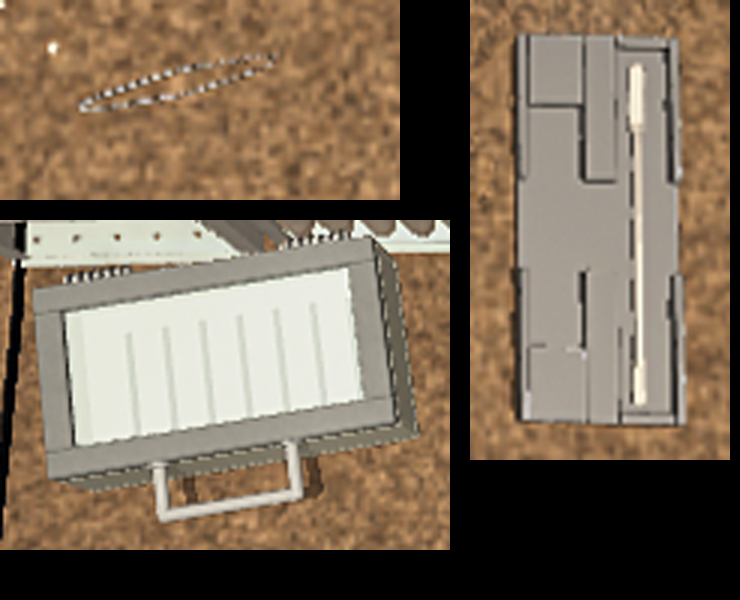

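The crop shows the tweezers from (270,266.5) to (318.7,254.5) px and the tray corners at (402,194), (442,195), (443.5,290.8) and (402,290). The handle bar runs from (119,279) to (165,272).

```bash
python3 - <<'E'
from h import *
t=ray('top',[[270,266.5],[318.7,254.5]],5); d=t[1]-t[0]; print('tw',t.round(1),np.hypot(*d[:2]),t.mean(0).round(1),np.degrees(np.arctan2(d[1],d[0])))
c=ray('top',[[402,194],[442,195],[443.5,290.8],[402,290]],14); print('tray',c.round(1),c.mean(0)); m=(c[0]+c[1]-c[2]-c[3])/2; print(np.linalg.norm(m),np.degrees(np.arctan2(m[1],m[0])))
w=(c[0]+c[3]-c[1]-c[2])/2; print(np.linalg.norm(w))
for z in (78,86,):
  b=ray('top',[[119,279],[165,272]],z); e=b[0]-b[1]; print('bar',b.round(1),np.linalg.norm(e),b.mean(0).round(1),np.degrees(np.arctan2(e[1],e[0])))
E
```

```text
tw [[ 430.4  -35.     5. ]
 [ 457.3 -153.4    5. ]] 121.48280192582394 [443.8 -94.2   5. ] -77.17713780525324
tray [[ 603.2 -362.8   14. ]
 [ 598.8 -462.    14. ]
 [ 362.4 -449.8   14. ]
 [ 366.3 -350.5   14. ]] [ 482.6809122  -406.27244749   14.        ]
236.97966928222735 -2.970220316653653
99.35392521197109
bar [[399.9 297.7  78. ]
 [413.6 195.2  78. ]] 103.40631682031588 [406.8 246.4  78. ] 97.6137824452342
bar [[399.1 294.5  86. ]
 [412.7 192.7  86. ]] 102.65241753890692 [405.9 243.6  86. ] 97.61378244523418
```

```bash
python3 - <<'E'
from h import *
def tri(a,b):
    P=[]
    for n in('top','scene'):
        c=arm.camera_info(n); K=np.array([[c['fx'],0,c['cx']],[0,c['fy'],c['cy']],[0,0,1]]); P.append(K@np.c_[c['R'],c['t']])
    X=cv2.triangulatePoints(P[0],P[1],np.array(a,float).reshape(2,1),np.array(b,float).reshape(2,1)); return (X[:3]/X[3]).ravel().round()
print('scale corner R',tri((348,234),(330,270)),'pan',tri((288,178),(353,212)),'knob',tri((329,225),(332,254)))
print('jar',tri((490,216),(377,369)))
print('to above tw',move([444,-94,180],down(13)))
E
```

```text
scale corner R [ 504. -225.   21.] pan [623. -86.  99.] knob [ 524. -179.   35.]
jar [ 539. -570.   34.]
to above tw [-1.480e+01 -1.000e-02  1.000e-02  1.420e+00 -1.415e+01 -1.358e+01]
```

```bash
python3 -m handwheel '[[[-1,0,0,0.1,-1.1,-1.1,0.5],[-2.2,0,0,0.2,-2.2,-2.2,0.5],[-3.5,0,0,0.3,-3.3,-3.3,0.5],[-4.8,0,0,0.4,-4.4,-4.3,0.5],[-6,0,0,0.5,-5.5,-5.3,0.5]]]'; python3 -c "
from h import *
print(move([444,-94,180],down(13)))"
```

```text
time_s: 0.6
tool_pos: [267.4, -405.1, 207.3]
orientation: [0.64, 0.302, -0.64, 0.301]
ft_force: [-0.1, -0.4, 0.6]
gripper_width: 0.585
[ -8.75  -0.     0.     0.91  -2.05 -11.75]
```

```bash
python3 -m handwheel '[[[-1,0,0,0.2,-0.3,-1.6,0.5],[-2.2,0,0,0.3,-0.6,-3.2,0.5],[-3.5,0,0,0.4,-0.9,-4.8,0.5],[-4.8,0,0,0.5,-1.2,-6.4,0.5],[-6,0,0,0.6,-1.4,-8,0.5]]]'; python3 -c "
from h import *
print(move([444,-94,180],down(13)))"
```

```text
time_s: 1.1
tool_pos: [388.6, -193.7, 189.5]
orientation: [-0.515, -0.485, 0.515, -0.484]
ft_force: [0.2, 0.0, -0.2]
gripper_width: 0.499
[-2.75 -0.    0.    0.32  1.64 -3.43]
```

```bash
python3 -m handwheel '[[[-1,0,0,0.2,0.6,-1.2,0.5],[-2,0,0,0.3,1.2,-2.4,0.5],[-2.75,0,0,0.3,1.65,-3.45,0.5],[-2.75,0,0,0.3,1.65,-3.45,0.5]]]'; python3 - <<'E'
from h import *
s=arm.sense(); im=arm.get_image('wrist')[:,:,::-1]
cv2.imwrite('pics/w1.png',im); print(s['tool_pos'],s['orientation'].tolist())
E
```

```text
time_s: 1.5
tool_pos: [445.9, -92.9, 180.5]
orientation: [0.44, 0.554, -0.44, 0.553]
ft_force: [0.2, 0.2, 0.4]
gripper_width: 0.501
[445.9392604  -92.85043563 180.50919119] [0.4402156466503596, 0.5535755548705906, -0.4397970623921812, 0.5534824598893189]
```

View pics/w1.png

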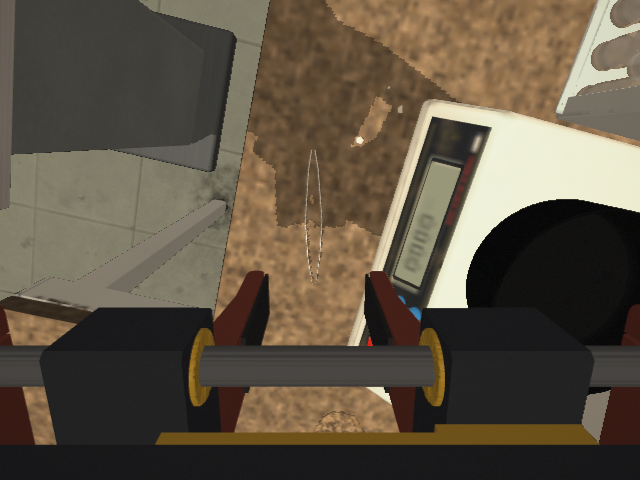

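The wrist view shows the tweezers upright in the image, with ends at (313,150) and (314,281), between the fingers in column. The balance front lies to the right.

```bash
python3 - <<'E'
from h import *
for z in (0,5):
  t=ray('wrist',[[313,150],[314,281]],z); d=t[0]-t[1]; print(z,t.round(1),np.hypot(*d[:2]),t.mean(0).round(1),np.degrees(np.arctan2(d[1],d[0])))
x,y=t.mean(0)[:2]; a=np.degrees(np.arctan2(d[1],d[0]))
print(move([x,y,30],down(a-90)),a-90, move([x,y,3],down(a-90)))
E
```

```text
0 [[ 428.   -37.5    0. ]
 [ 456.1 -157.6    0. ]] 123.3695751120126 [442.1 -97.6   0. ] 103.1820515796756
5 [[ 428.   -37.4    5. ]
 [ 455.7 -155.7    5. ]] 121.57452057197239 [441.9 -96.6   5. ] 103.18205157967559
[-0.05 -0.    0.    5.01 -0.12  0.06] 13.182051579675587 [-0.05 -0.    0.    5.91 -0.12  0.06]
```

```bash
python3 -m handwheel '[[[0,0,0,1.5,-0.12,0.06,0.5],[0,0,0,3,-0.12,0.06,0.5],[0,0,0,4.4,-0.12,0.06,0.5],[0,0,0,5.2,-0.12,0.06,0.5],[0,0,0,5.6,-0.12,0.06,0.5]]]' 15; python3 -m handwheel '[[[0,0,0,0.2,0,0,0.5],[0,0,0,0.32,0,0,0.5],[0,0,0,0.32,0,0,0.5],[0,0,0,0.32,0,0,0.9],[0,0,0,0.32,0,0,1]]]'; python3 -m handwheel '[[[0,0,0,0,0,0,1],[0,0,0,0,0,0,1],[0,0,0,0,0,0,1],[0,0,0,0,0,0,1],[0,0,0,0,0,0,1]]]'
```

```text
time_s: 2.05
tool_pos: [439.5, -98.8, 10.6]
orientation: [0.442, 0.553, -0.443, 0.551]
ft_force: [-1.3, -0.3, -0.0]
gripper_width: 0.5
time_s: 2.55
tool_pos: [442.2, -98.4, 3.9]
orientation: [0.442, 0.552, -0.441, 0.553]
ft_force: [0.0, -0.4, -0.8]
gripper_width: 0.358
time_s: 3.05
tool_pos: [441.8, -98.2, 3.5]
orientation: [0.442, 0.552, -0.442, 0.552]
ft_force: [0.9, 0.6, 6.5]
gripper_width: 0.179
```

```bash
python3 -m handwheel '[[[0,0,0,-0.3,0,0,1],[0,0,0,-1,0,0,1],[0,0,0,-2,0,0,1],[0,0,0,-3,0,0,1],[0,0,0,-4,0,0,1]]]'; python3 - <<'E'
from h import *
s=arm.sense(); im=arm.get_image('wrist')[:,:,::-1]
cv2.imwrite('pics/w2.png',im); print(s['gripper_width'],move([484,-379,120],down(-93)))
E
```

```text
time_s: 3.55
tool_pos: [441.0, -98.1, 124.5]
orientation: [0.442, 0.552, -0.442, 0.552]
ft_force: [0.4, 0.1, -0.2]
gripper_width: 0.18
0.17995944797918856 [17.62 -0.03 -0.06  0.3  -0.74  9.41]
```

View pics/w2.png

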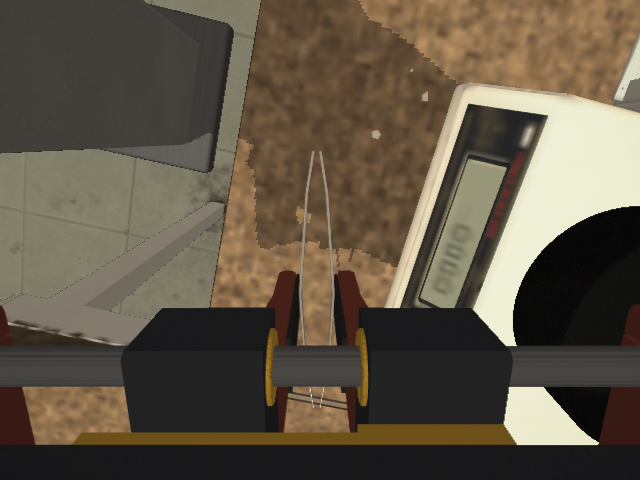

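The tweezers are held straight between the pads, with ends at (316,152) and (317,408).

```bash
python3 - <<'E'
from h import *
s=arm.sense(); R=Rot.from_quat(s['orientation'])
t=ray('wrist',[[316,152],[317,408]],126,s); print(R.inv().apply(t-s['tool_pos']).round(1))
E
python3 -m handwheel '[[[1.1,0,0,0,0.1,1,1],[2.3,0,0,0,0.1,2.2,1],[3.5,0,0,0,0.1,3.4,1],[4.7,0,0,0,0.1,4.6,1],[6,0,0,0,0.1,5.8,1]]]'; python3 -c "
from h import *
print(move([484,-379,120],down(-93)))"
```

```text
[[  2.3  -0.9 -63.4]
 [  2.6  -0.5  64.7]]
time_s: 4.1
tool_pos: [482.6, -268.6, 123.4]
orientation: [-0.592, -0.387, 0.592, -0.387]
ft_force: [0.2, 1.3, -0.0]
gripper_width: 0.178
[11.57  0.    0.    0.11  1.52  3.35]
```

Centred within 1 mm in the grip. I'll turn on towards the tray.

```bash
python3 -m handwheel '[[[1.2,0,0,0,0.3,0.7,1],[2.4,0,0,0,0.6,1.4,1],[3.6,0,0,0,0.9,2.1,1],[4.8,0,0,0,1.2,2.7,1],[6,0,0,0.1,1.5,3.3,1]]]';  python3 -m handwheel '[[[1.2,0,0,0,0,0,1],[2.4,0,0,0,0,0,1],[3.6,0,0,0,0,0,1],[4.8,0,0,0,0,0,1],[5.6,0,0,0,0,0,1]]]'; python3 - <<'E'
from h import *
s=arm.sense(); im=arm.get_image('wrist')[:,:,::-1]
cv2.imwrite('pics/w3.png',im); print(s['tool_pos'],move([484,-379,120],down(-93)))
E
```

```text
time_s: 4.6
tool_pos: [484.7, -377.0, 120.5]
orientation: [0.682, 0.185, -0.682, 0.185]
ft_force: [0.1, -0.9, -0.2]
gripper_width: 0.181
time_s: 5.1
tool_pos: [484.5, -375.8, 120.2]
orientation: [-0.707, 0.019, 0.707, 0.02]
ft_force: [-0.5, 0.4, -0.4]
gripper_width: 0.176
[ 484.50400492 -375.8191558   120.16305932] [-0.06  0.    0.    0.01  0.11  0.01]
```

View pics/w3.png

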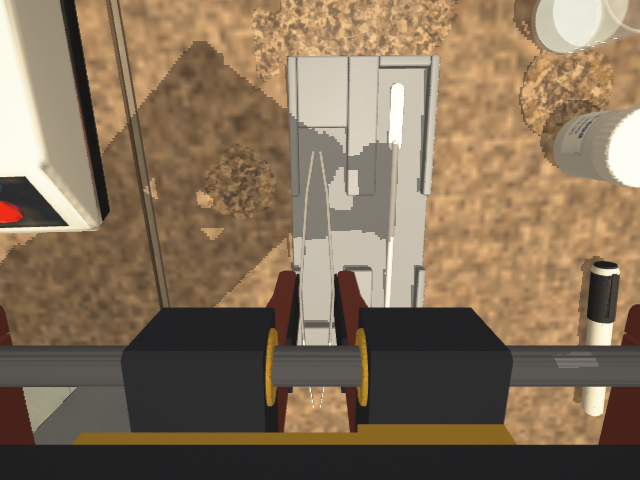

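The wrist view shows the tray's far corners at (289,57) and (439,57), and the recess's far corners at (298,127) and (348,127). I'll check these against the top-view estimate.

```bash
python3 - <<'E'
from h import *
p=ray('wrist',[[289,57],[439,57],[298,127],[348,127],[432,193]],14); print(p.round(1))
# predicted from top estimate (tray frame)
a=np.radians(-3);R=np.array([[np.cos(a),-np.sin(a)],[np.sin(a),np.cos(a)]])
print(((p[:,:2]-[482.7,-406.3])@R).round(1),'expect (120,50),(120,-50),(75,44),(75,10)')
E
```

```text
[[ 604.8 -365.1   14. ]
 [ 599.  -462.8   14. ]
 [ 560.7 -367.8   14. ]
 [ 558.7 -401.9   14. ]
 [ 510.  -459.9   14. ]]
[[119.8  47.5]
 [119.1 -50.3]
 [ 75.9  42.5]
 [ 75.6   8.4]
 [ 30.1 -52.1]] expect (120,50),(120,-50),(75,44),(75,10)
```

```bash
python3 -m handwheel '[[[0,0,0,1,0.15,0,1],[0,0,0,2,0.15,0,1],[0,0,0,2.8,0.15,0,1],[0,0,0,3,0.15,0,1],[0,0,0,3,0.15,0,1]]]'; python3 -c "
from h import *
print(move([484.3,-380.3,8],down(-93.2)))"
```

```text
time_s: 5.65
tool_pos: [484.0, -380.0, 29.4]
orientation: [-0.706, 0.017, 0.707, 0.018]
ft_force: [0.7, 0.4, 0.0]
gripper_width: 0.18
[ 0.06  0.02  0.01  0.71  0.01 -0.01]
```

```bash
python3 -m handwheel '[[[0,0,0,0.2,0,0,1],[0,0,0,0.4,0,0,1],[0,0,0,0.6,0,0,1],[0,0,0,0.71,0,0,1],[0,0,0,0.71,0,0,1]]]'
```

```text
time_s: 6.15
tool_pos: [484.4, -380.3, 8.4]
orientation: [-0.707, 0.018, 0.707, 0.018]
ft_force: [0.2, 0.1, -1.4]
gripper_width: 0.18
```

```bash
python3 -m handwheel '[[[0,0,0,0.02,0,0,1],[0,0,0,0.02,0,0,0.78],[0,0,0,0.02,0,0,0.7],[0,0,0,0.02,0,0,0.66],[0,0,0,0.02,0,0,0.66]]]'; python3 -m handwheel '[[[0,0,0,-0.2,0,0,0.66],[0,0,0,-0.8,0,0,0.66],[0,0,0,-2,0,0,0.66],[0,0,0,-3.5,0,0,0.66],[0,0,0,-5,0,0,0.66]]]'; python3 - <<'E'
from h import *
a=arm.get_image('wrist')[:,:,::-1]; s=arm.sense()
cv2.imwrite('pics/w4.png',a); print(s['tool_pos'])
E
```

```text
time_s: 6.65
tool_pos: [484.7, -380.6, 8.3]
orientation: [0.707, -0.018, -0.707, -0.018]
ft_force: [0.3, -0.3, -0.7]
gripper_width: 0.343
time_s: 7.15
tool_pos: [484.2, -380.2, 159.8]
orientation: [-0.707, 0.018, 0.707, 0.018]
ft_force: [0.6, -0.6, 0.4]
gripper_width: 0.337
[ 487.76270762 -383.03884997  167.82900413]
```

View pics/w4.png

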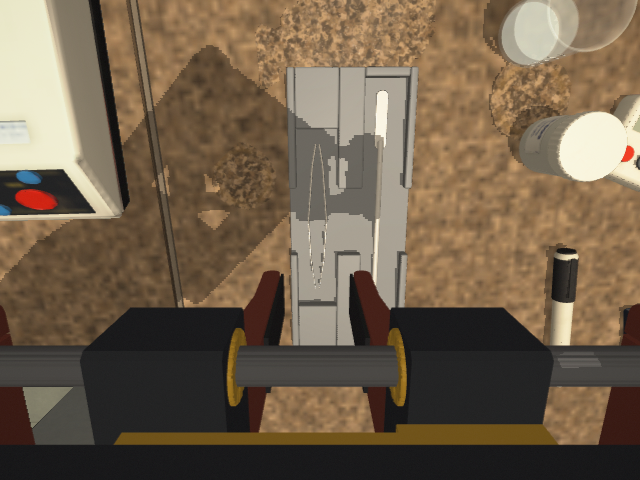

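The tweezers lie in the recess, at (317,143)–(317,290) inside the recess edges (rows 128–302, columns 296–337). The spatula is undisturbed. Next is the lid.

```bash
python3 -m handwheel '[[[-1.1,0,0,-0.2,-1,0,0.66],[-2.3,0,0,-0.4,-2,0.2,0.66],[-3.5,0,0,-0.6,-3.2,0.4,0.66],[-4.8,0,0,-0.8,-4.5,0.5,0.66],[-6,0,0,-1,-5.8,0.6,0.66]]]'; python3 -c "
from h import *
print(move([407,246,200],down(7.6)))"
```

```text
time_s: 7.7
tool_pos: [475.1, -204.6, 188.7]
orientation: [0.677, 0.203, -0.677, 0.203]
ft_force: [0.1, 0.8, 0.2]
gripper_width: 0.338
[-1.070e+01 -0.000e+00 -1.000e-02 -3.800e-01 -1.379e+01 -6.370e+00]
```

```bash
python3 -m handwheel '[[[-1.1,0,0,-0.2,-1.3,-0.6,0.66],[-2.3,0,0,-0.3,-2.7,-1.2,0.66],[-3.5,0,0,-0.4,-4.1,-1.9,0.66],[-4.8,0,0,-0.4,-5.5,-2.5,0.66],[-6,0,0,-0.4,-6.9,-3.2,0.66]]]'; python3 -c "
from h import *
print(move([407,246,200],down(7.6)))"
```

```text
time_s: 8.2
tool_pos: [442.2, 21.6, 200.7]
orientation: [0.582, 0.402, -0.581, 0.403]
ft_force: [0.5, 0.6, 0.6]
gripper_width: 0.34
[-4.7  -0.   -0.01  0.02 -3.73 -6.59]
```

```bash
python3 -m handwheel '[[[-1.1,0,0,0,-0.7,-1.3,0.66],[-2.3,0,0,0,-1.5,-2.6,0.66],[-3.5,0,0,0,-2.3,-3.9,0.66],[-4.7,0,0,0,-3,-5.3,0.66],[-4.7,0,0,0,-3.7,-6.6,0.66]]]';  python3 -m handwheel '[[[0,0,0,0,0,0,0.66],[0,0,0,0,0,0,0.66],[0,0,0,0,0,0,0.66]]]'; python3 - <<'E'
from h import *
s=arm.sense(); a=arm.get_image('wrist')[:,:,::-1]
cv2.imwrite('pics/w5.png',a); print(repr(s['tool_pos']),repr(s['orientation']),s['joints'].round(2))
E
```

```text
time_s: 8.7
tool_pos: [409.3, 246.7, 200.7]
orientation: [0.467, 0.532, -0.466, 0.532]
ft_force: [0.9, -0.3, -0.1]
gripper_width: 0.341
time_s: 9.0
tool_pos: [409.6, 243.7, 200.2]
orientation: [0.467, 0.531, -0.467, 0.531]
ft_force: [-0.5, 0.2, 0.2]
gripper_width: 0.34
array([409.58149308, 243.7047428 , 200.15468789]) array([ 0.46710129,  0.5306752 , -0.46748103,  0.53071809]) [ 0.51  0.24  1.97 -0.    0.94  0.39]
```

View pics/w5.png

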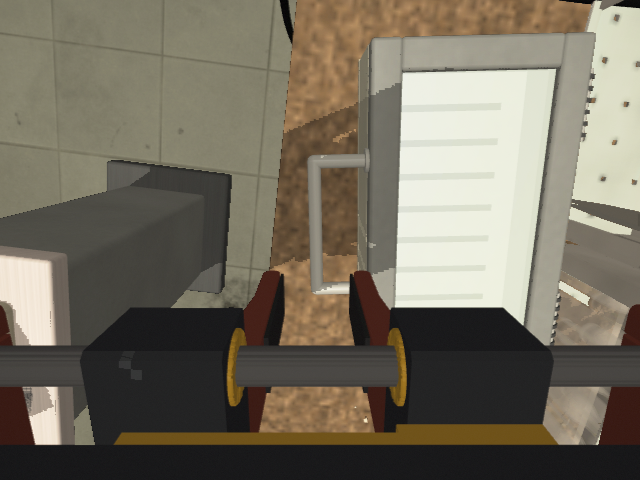

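The wrist view shows the bar's centre line from (314.5,160) to (318,289), with the lid's front edge at column ~368 and the bar between the fingers.

```bash
python3 - <<'E'
from h import *
s=arm.sense()
b=ray('wrist',[[314.5,160],[318,289]],78,s); e=b[0]-b[1]; print(b.round(1),np.linalg.norm(e),b.mean(0),np.degrees(np.arctan2(e[1],e[0])))
yaw=np.degrees(np.arctan2(e[1],e[0]))-90
x,y=b.mean(0)[:2]
print(yaw,move([x,y,100],down(yaw)),move([x,y,59],down(yaw)))
E
```

```text
[[400.8 296.1  78. ]
 [416.3 195.1  78. ]] 102.18481983495187 [408.52874345 245.60887919  78.        ] 98.69525731920616
8.695257319206164 [-0.25  0.    0.    3.34 -0.03 -0.08] [-0.25  0.    0.    4.71 -0.03 -0.08]
```

```bash
python3 -m handwheel '[[[-0.1,0,0,1,-0.03,-0.08,0.66],[-0.15,0,0,2,-0.03,-0.08,0.66],[-0.15,0,0,3,-0.03,-0.08,0.66],[-0.15,0,0,3.7,-0.03,-0.08,0.66],[-0.15,0,0,4,-0.03,-0.08,0.66]]]' 20; python3 -m handwheel '[[[0,0,0,0.3,0,0,0.66],[0,0,0,0.6,0,0,0.66],[0,0,0,0.7,0,0,0.66],[0,0,0,0.7,0,0,0.66]]]';  python3 -m handwheel '[[[0,0,0,0,0,0,0.8],[0,0,0,0,0,0,0.9],[0,0,0,0,0,0,1],[0,0,0,0,0,0,1],[0,0,0,0,0,0,1]]]'
```

```text
time_s: 9.55
tool_pos: [407.9, 244.9, 78.5]
orientation: [0.463, 0.534, -0.465, 0.534]
ft_force: [-1.1, -0.4, 0.3]
gripper_width: 0.344
time_s: 9.95
tool_pos: [408.7, 246.8, 59.2]
orientation: [0.463, 0.534, -0.463, 0.534]
ft_force: [0.4, 0.6, 0.1]
gripper_width: 0.337
time_s: 10.45
tool_pos: [408.2, 246.9, 59.4]
orientation: [0.463, 0.535, -0.463, 0.534]
ft_force: [-4.3, 1.7, 3.5]
gripper_width: 0.11
```

Gripped (9.7 mm opening on a 10 mm bar). I'll raise the lid along the arc about the hinge.

```bash
python3 -m handwheel '[[[0,0,0,-0.22,0.01,0,1],[0,0,0,-0.44,0.03,0,1],[0,0,0,-0.66,0.06,0,1],[0,0,0,-0.88,0.1,0,1],[0,0,0,-1.1,0.14,0,1]]]'; cat > arc.py <<'E'
from h import *
th=np.radians(np.arange(0,60,2)); dX=190*(1-np.cos(th))+8*np.sin(th); dZ=8*np.cos(th)+190*np.sin(th)-8
for t,a,b in zip(np.degrees(th),-dZ/30,dX/30): print(int(round(t)),a.round(2),b.round(2),end=' | ')
E
python3 arc.py; python3 -c "
from h import *
s=arm.sense(); print(s['ft_force'],s['wrist_torque'],s['tool_pos']-[408.2,246.9,59.4])"
```

```text
time_s: 10.95
tool_pos: [412.3, 247.5, 92.8]
orientation: [0.463, 0.535, -0.463, 0.534]
ft_force: [-2.8, 3.7, -1.9]
gripper_width: 0.107
0 -0.0 0.0 | 2 -0.22 0.01 | 4 -0.44 0.03 | 6 -0.66 0.06 | 8 -0.88 0.1 | 10 -1.1 0.14 | 12 -1.31 0.19 | 14 -1.52 0.25 | 16 -1.74 0.32 | 18 -1.94 0.39 | 20 -2.15 0.47 | 22 -2.35 0.56 | 24 -2.55 0.66 | 26 -2.75 0.76 | 28 -2.94 0.87 | 30 -3.13 0.98 | 32 -3.32 1.1 | 34 -3.5 1.23 | 36 -3.67 1.37 | 38 -3.84 1.51 | 40 -4.01 1.65 | 42 -4.17 1.81 | 44 -4.32 1.96 | 46 -4.47 2.13 | 48 -4.62 2.29 | 50 -4.76 2.47 | 52 -4.89 2.64 | 54 -5.01 2.83 | 56 -5.13 3.01 | 58 -5.25 3.2 | [-2.81376538  3.68119177 -1.94292484] [0.57074598 0.63651131 0.05344642] [ 4.09348999  0.58544773 33.36884874]
```

```bash
python3 -m handwheel '[[[0,0,0,-0.21,0.05,0,1],[0,0,0,-0.42,0.11,0,1],[0,0,0,-0.64,0.18,0,1],[0,0,0,-0.84,0.25,0,1],[0,0,0,-1.05,0.33,0,1]]]'; python3 -m handwheel '[[[0,0,0,-0.2,0.09,0,1],[0,0,0,-0.4,0.19,0,1],[0,0,0,-0.6,0.29,0,1],[0,0,0,-0.79,0.4,0,1],[0,0,0,-0.98,0.51,0,1]]]'
```

```text
time_s: 11.45
tool_pos: [421.6, 248.9, 124.2]
orientation: [0.463, 0.535, -0.463, 0.534]
ft_force: [-5.8, 4.4, -0.3]
gripper_width: 0.106
time_s: 11.95
tool_pos: [435.9, 251.0, 153.6]
orientation: [0.462, 0.535, -0.464, 0.533]
ft_force: [-8.0, 4.8, 2.7]
gripper_width: 0.108
```

```bash
python3 -m handwheel '[[[0,0,0,-0.19,0.12,0,1],[0,0,0,-0.37,0.25,0,1],[0,0,0,-0.54,0.39,0,1],[0,0,0,-0.71,0.53,0,1],[0,0,0,-0.88,0.67,0,1]]]'; python3 - <<'E'
from h import *
a=arm.get_image('top')[150:310,50:250,::-1]; b=arm.get_image('scene')[80:240,220:420,::-1]
cv2.imwrite('pics/l1.png',cv2.resize(np.hstack([a,b]),None,fx=2,fy=2,interpolation=2))
E
```

```text
time_s: 12.45
tool_pos: [454.8, 253.8, 180.2]
orientation: [0.462, 0.536, -0.465, 0.533]
ft_force: [-13.2, 3.4, 9.1]
gripper_width: 0.107
```

View pics/l1.png

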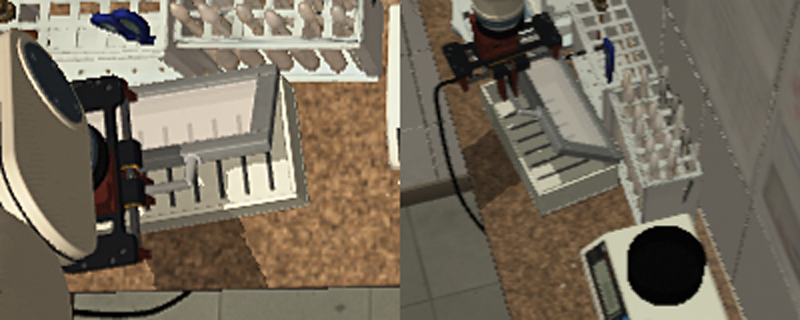

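The picture shows the lid about halfway open with the bar still between the fingers, and both views agree. The measured pose gives about 39.6°. There is a mild outward push of 15 N along the lid's radius, so I'll ease the arc outward slightly.

```bash
python3 -m handwheel '[[[0,0,0,-0.18,0.13,0,1],[0,0,0,-0.34,0.26,0,1],[0,0,0,-0.5,0.43,0,1],[0,0,0,-0.65,0.59,0,1],[0,0,0,-0.79,0.76,0,1]]]'; cat > st.py <<'E'
from h import *
s=arm.sense(); d=s['tool_pos']-[408.2,246.9,59.4]; c,k=np.cos(.143),np.sin(.143)
X=190-(d[0]*c+d[1]*k); Z=d[2]+8; f=s['ft_force']; a=np.arctan2(Z,X)
print('theta',np.degrees(a)-2.41,'r',np.hypot(X,Z),'lateral',d[1]*c-d[0]*k,'Frad',-f[0]*np.cos(a)+f[2]*np.sin(a),'Ftan',f[0]*np.sin(a)+f[2]*np.cos(a),s['time_s'])
E
python3 st.py
```

```text
time_s: 13.05
tool_pos: [479.5, 257.3, 204.5]
orientation: [0.463, 0.535, -0.463, 0.534]
ft_force: [-6.5, 1.1, 5.4]
gripper_width: 0.104
theta 49.97992354160192 r 193.2612643664657 lateral 0.13407339373466698 Frad 8.265924938497587 Ftan -1.8033021659025805 13.05
```

```bash
python3 -m handwheel '[[[0,0,0,-0.08,0.1,0,1],[0,0,0,-0.16,0.22,0,1],[0,0,0,-0.25,0.33,0,1],[0,0,0,-0.33,0.44,0,1],[0,0,0,-0.41,0.53,0,1]]]'; python3 -m handwheel '[[[0,0,0,0,0,0,1],[0,0,0,0,0,0,1]]]';python3 st.py;  python3 - <<'E'
from h import *
for n in('top','scene'): cv2.imwrite(f'pics/{n}_pk.png',arm.get_image(n)[:,:,::-1])
a=cv2.imread('pics/top_pk.png')[150:290,70:220];b=cv2.imread('pics/scene_pk.png')[80:200,230:350]
I=np.zeros((480,800,3),np.uint8); I[:373,:400]=cv2.resize(a,(400,373),interpolation=2); I[:400,400:]=cv2.resize(b,(400,400),interpolation=2)
cv2.imwrite('pics/pk.png',I)
E
```

```text
time_s: 13.55
tool_pos: [496.4, 259.6, 216.2]
orientation: [0.463, 0.534, -0.463, 0.535]
ft_force: [-1.5, 2.4, -0.0]
gripper_width: 0.105
time_s: 13.75
tool_pos: [496.0, 259.5, 215.9]
orientation: [0.463, 0.534, -0.463, 0.534]
ft_force: [-3.3, 2.3, 5.3]
gripper_width: 0.106
theta 55.95644909515033 r 193.16063250320477 lateral -0.06738500019937632 Frad 6.218029384554406 Ftan 0.010016545102246699 13.75
```

View pics/pk.png

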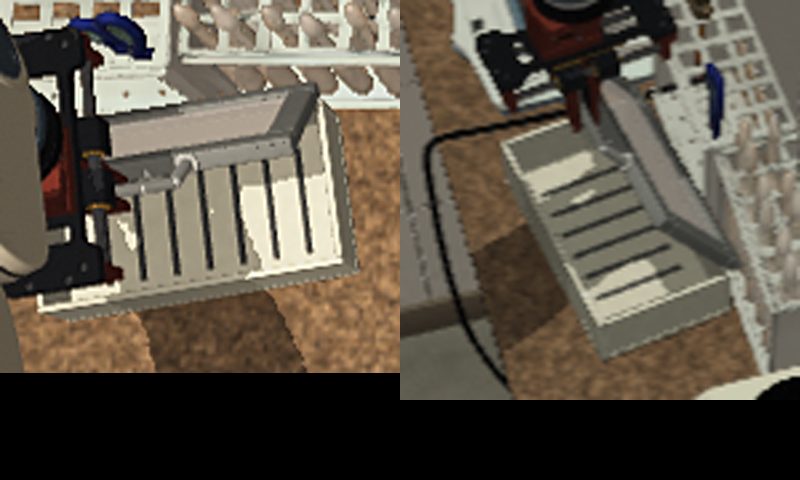

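The peak picture shows the lid well open with the bar in the fingers. In the top crop the right front lid corner is at about (290,134) on its upper edge and (293,155) on its lower edge. I'll check the angle by casting that ray onto the lid's known side plane.

```bash
cat > ang.py <<'E'
from h import *
import sys
yaw=np.radians(8.2); ex=np.array([np.cos(yaw),np.sin(yaw),0]); ey=np.array([-ex[1],ex[0],0]); H=np.array([408.5,245.6,70])+190*ex
def ang(uv,rest,side=-131,n='top'):
    c=arm.camera_info(n); R=c['R']; o=-R.T@c['t']; D=R.T@[(uv[0]-c['cx'])/c['fx'],(uv[1]-c['cy'])/c['fy'],1]
    p=o+D*((side-(o-H)@ey)/(D@ey)); X,Z=(p-H)@ex,p[2]-70
    return np.degrees(np.arctan2(Z,-X)-np.arctan2(rest[1],-rest[0])).round(1),np.hypot(X,Z).round(1)
E
python3 - <<'E'
from ang import *
print('up',ang((178.75,200.25),(-150,16)),'low',ang((179.9,208.1),(-150,0)))
# perpendicular to image sensitivity: vertical plane through bar post: top view, plane-free check via handle end at y=-50
print('handle end',ang((70+187*.375,150+160*.375),(-190,8),-50))
E
```

```text
up (np.float64(56.7), np.float64(153.3)) low (np.float64(57.2), np.float64(159.8))
handle end (np.float64(57.5), np.float64(153.2))
```

Both checks agree within a degree: 56.0° by the arm and ~56.7° by camera, so about 10–11° past balance. I'll bring it back down to about 40.9°.

```bash
python3 -m handwheel '[[[0,0,0,0.09,-0.14,0,1],[0,0,0,0.19,-0.28,0,1],[0,0,0,0.3,-0.43,0,1],[0,0,0,0.41,-0.58,0,1],[0,0,0,0.51,-0.72,0,1]]]'; python3 -m handwheel '[[[0,0,0,0.1,-0.13,0,1],[0,0,0,0.23,-0.27,0,1],[0,0,0,0.35,-0.39,0,1],[0,0,0,0.47,-0.51,0,1],[0,0,0,0.57,-0.6,0,1]]]';  python3 -m handwheel '[[[0,0,0,0,0,0,1],[0,0,0,0,0,0,1],[0,0,0,0,0,0,1]]]';python3 st.py;  python3 - <<'E'
from h import *
cv2.imwrite('pics/top_end.png',arm.get_image('top')[:,:,::-1])
a=cv2.imread('pics/top_end.png'); I=np.zeros((560,800,3),np.uint8)
I[:560,:600]=cv2.resize(a[150:290,70:220],(600,560),interpolation=2); I[:476,610:800]=cv2.resize(a[180:299,397:444],(190,476),interpolation=2)
cv2.imwrite('pics/end.png',I)
E
```

```text
time_s: 14.35
tool_pos: [474.9, 256.3, 200.1]
orientation: [0.463, 0.534, -0.463, 0.535]
ft_force: [1.9, 1.4, 0.0]
gripper_width: 0.109
time_s: 14.85
tool_pos: [456.3, 253.5, 182.6]
orientation: [0.463, 0.534, -0.463, 0.535]
ft_force: [1.0, -0.5, -0.6]
gripper_width: 0.106
time_s: 15.15
tool_pos: [456.7, 253.6, 183.1]
orientation: [0.463, 0.534, -0.463, 0.535]
ft_force: [2.1, 0.1, -1.1]
gripper_width: 0.107
theta 40.62837816065341 r 192.96815381921917 lateral -0.26266372059960386 Frad -2.2338803774757907 Ftan 0.6453609376747359 15.15
```

View pics/end.png

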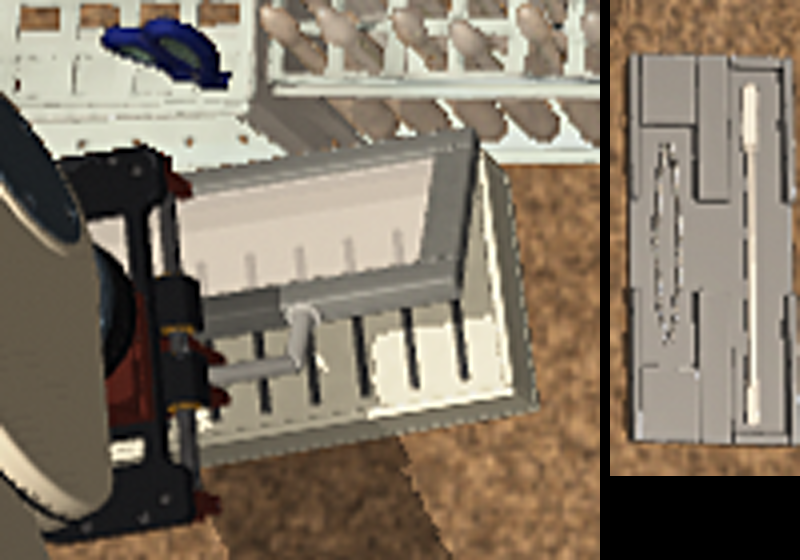

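The end picture shows the lid held part open, with its right front corner at crop (460,263) upper and (457,297) lower. The tweezers lie in the short recess and the spatula is unmoved.

```bash
python3 - <<'E'
from ang import *
print('up',ang((185,215.75),(-150,16)),'low',ang((184.25,224.25),(-150,0)))
a=cv2.imread('pics/top0.png').astype(int); b=cv2.imread('pics/top_end.png').astype(int)
print('diff jar',abs(a-b)[200:232,475:507].mean(),'marker',abs(a-b)[250:312,492:514].mean(),'bg',abs(a-b)[330:360,560:600].mean())
E
```

```text
up (np.float64(40.1), np.float64(136.2)) low (np.float64(44.3), np.float64(162.6))
diff jar 0.7561848958333334 marker 0.8489736070381232 bg 0.7702777777777777
```

```bash
python3 -c "
from h import *
s=arm.sense(); print(abs(s['joint_velocities']).max(),s['gripper_width'],s['time_s']); print(arm.sign_off())"
```

```text
0.001591980103540278 0.10621394334867004 15.2
the job is handed in; nothing more can be done
None
```

I laid the tweezers flat in the tray's short recess and let go of them. I then raised the case lid past its balance point, brought it back down, and handed the job in at 15.2 s with the gripper still holding it there.

- **Tweezers:** the wrist picture after release and the last top picture both show them inside the recess edges, with the spatula where it was.
- **Lid, highest point:** the arm's pose gave 56.0° and the camera 56.7–57°, which is 10–11° past the 45.8° balance point. The lid was gripped throughout, so it did not fly up.
- **Lid, final position:** the arm's pose gives 40.6°, about 5° below balance. The arm was still, the bar was gripped (about 9.3 mm opening), and the wrist force was about 2 N.
- **Check that disagreed:** the last camera check of the lid angle was poor. Two corners gave 40.1° and 44.3°, and their distances from the hinge were 12–15 mm off. I relied on the arm's pose, which had agreed with the camera at the highest point.
- **Jar and marker:** the before and after top pictures match to within image noise, so neither moved.
- **Forces:** the largest reading was about 16 N at the wrist, while raising the lid.

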